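# Switch on the extraction at the bench power box

## Robot

A 6-joint arm with a two-finger parallel gripper is mounted at the origin on the work surface. World frame = base frame: x ahead of the robot, y to its left, z up, the work surface at z = 0. Lengths are in m, angles in rad, forces in N, time in s.
With the tool pointing down it reaches from about 0.375 to 0.9 m from the base axis. Payload 3.1 kg.
Tool frame: the origin (TCP) lies on the centre line of the jaws, within the pads' length; the fingertips stand 25 mm ahead of it and the grasp point (between the pads) lies 6 mm ahead of it (robot.nose_length is the y of the fingertips in the tool frame, in m); y points along the fingers, z is the direction in which the jaws open and shut, and the axes are right-handed (so a half turn about y gives the same grasp; the last joint's range is limited). The gripper opens to 87 mm and grips with 3 to 60 N. Pads are 19 mm wide; open, the fingers measure 117 mm over their backs; the gripper's body (75 mm by 190 mm) begins 51 mm behind the grasp point.
Start: joints at [0.963, 0.527, 1.433, -0, 1.181, -0.178], TCP at [0.26, 0.568, 0.248] pointing down, gripper open.
Joint ranges: [-3.08, 3.08], [-0.75, 2.2], [0.22, 2.44], [-1.43, 4.57], [0, 2.65], [-2.85, 2.85]. Speed limits (rad/s): [2.79, 2.79, 3.14, 3.14, 3.14, 3.14].

## Interface

Orientations are given as a unit quaternion [x, y, z, w].
In Python, from rig import robot, eyes, ticket gives the robot as it stands.
- The arm moves only by the tool play_rows, never from a script. Its argument "series" is a list of rows, each a list of 7 numbers: the opening, from 0 (shut) to 1 (fully open), then the shift along the tool's x, y, z scaled (see below), then the turn, a rotation vector about the tool's x, y, z scaled (see below). In form: [[claw, dx, dy, dz, ax, ay, az], ...]. A call has 1 to 12 rows; each row shifts and turns the commanded pose from where the row before left it, along the tool's axes as they then stand; what a row does not reach is not made up. The controller multiplies each number of a shift by 100 mm and each number of a turn by 180 degrees. A row lasts 1/12 s, in which the tool goes at most 41.7 mm and 7.16 degrees, less where a joint would pass 70% of its speed; a pose out of reach is approached as far as the arm can. A call with a number of a shift or a turn outside -1 to 1 is refused whole. A call with a gripper value outside its range is refused whole. The fingers move at their own pace and stop on an object; "grip_force" is the grip in N (left out, the last holds). Time passes only in rows, so rows that do not move let the fingers close. It gives the time, the measured TCP pose, the force and the opening at its end, in the units of the state.
- robot.get_obs(): the state, without advancing time (a new reading comes with each control period).
- eyes.camera(name): name is "scene" or "top" or "wrist"; returns the picture (420x560x3 uint8, red, green, blue); there is no depth.
- eyes.camera_params(name): a dict with "K" (3x3 intrinsics, pixels), "rvec" (rotation vector, rad) and "tvec" (3), from world to camera coordinates, as OpenCV has them. Camera axes: x right, y down, z forward; pixel columns grow to the right and rows downward; lengths in m; the calibration is good to about 2 mm. A picture is of the moment at which its call begins: read the wrist's pose just before it. camera_params takes no time and is no camera call; for the wrist camera it gives the pose at the moment of the call.
- ticket.hand_in(): hands the job in, once; it reports no verdict.
The state is a dict: "time": time; "q": joint angles; "joint_velocities": joint speeds; "joint_torque": joint torques, N m; "position": TCP position; "tool_rot": TCP orientation; "ft_force": force on the tool from outside, world axes, zero at the start; "moment": the same for the moment, N m; "grip_width": finger opening in m.
Only numpy, scipy, OpenCV 4.12 (cv2) and the standard library are available. Lean on these libraries where they do the work, as an engineer would, in place of code of your own. Each camera call takes 0.05 s, during which the arm holds its last target.

## Task

Switch the dust extraction on at the power box on the dental bench: press the mark on its shut cover with a fingertip so that the push latch lets go and the cover springs fully open, press the near half of the green rocker inside right down, then push the cover shut from behind and press it home until it latches flush. Work with the fingertips and do not force the cover; leave the red rocker off, and neither lift nor shift anything else on the bench.

Things in the scene. Friction and masses are not known exactly. Their poses are not given: they have to be found in the camera images.
- powerbox: Bench power box, fixed: 140 (x) x 230 (y) x 85 mm high, aluminium, black 9 mm end cheeks. Origin: centre of its underside; x level from its front to its hinge side, y to the left end, z up. The cover (206 mm wide) closes it at z = 85 mm. Under it four 45 mm modules (two rockers, two white sockets, in any order) stand in a row at x = +6 mm. A catch 22 x 26 mm stands at x = -46 mm up to z = 71 mm.
- cover (a joint): Cover angle (rad): 0 latched flush, 1.85 fully open on its stop (leaning 16 deg back past upright), -0.062 pressed in to its stop. Push latch: pressed about 4.5 mm below flush at the mark (-0.046) and let go, it springs open in 2 s; pushed from open to that depth and let go, it stays latched. Holding it down takes 3 N, a firm press 6 to 10 N. Its spring opens it from any angle unless latched.
- cover_press (a point): Press mark, a dark ring 18 mm across on the cover's upper (outer) face, midway along its length, 98 mm from the hinge line, 24 mm from the free edge. Moves with the cover.
- cover_hinge (a point): Middle of the hinge line, which runs along the box's y at x = +52 mm, level with the shut cover's upper face (85 mm above the bench). The cover reaches 122 mm from it towards box -x when shut, is 6 mm thick, with a 19 mm skirt at its free edge and the latch's cam 30 mm deep at 98 mm, both on the inner side. Opening lifts the free edge up and over the hinge.
- green_switch_top (a point): Centre of the green rocker (38 x 37 mm in a white frame), 43.5 mm above the bench. It see-saws about the box's y through here; dished: the half that is down lies level at this height, the other slopes up 5 mm. The near half (box -x side, white bar, its middle 10 mm from here) is the on half and starts up; the far half has a white ring.
- green_switch (a joint): Angle of the green rocker (rad): 0 off, 0.28 fully on; it stays where it is left. About 3 N at the edge moves it.
- red_switch_top (a point): Centre of the red rocker, made like the green one.
- red_switch (a joint): Angle of the red rocker (rad): 0 off (its start, to be left so), 0.28 on.
- wax_red: Dark red modelling-wax block on a red foot, loose, six-sided, 60 mm across and 52 mm high, beside the left end of the box. Origin at the centre of its underside.
- wax_mint: Mint-green wax block on a grey foot, loose, like the red one, beside the right end of the box. Origin at the centre of its underside.
- cast: Dental cast, a horseshoe of teeth on an orange base, loose, 50 x 62 x 29 mm, in front of the box to the left. Origin at the centre of its underside.
- waxknife: Wax knife with wooden handle, loose, 200 mm long and 11 mm thick, lying in front of the box to the right. Origin under the handle, its x axis along the knife.
- liquid: Amber bottle, 44 mm across and 75 mm high, loose, far left. Origin at the centre of its underside.
- dappen: Small glass bowl, 44 mm across and 24 mm high, loose, far right. Origin at the centre of its underside.

How it is judged:
On the way, in this order (a step that is already met when the one before it is completed fails the run):
1. the shut cover is pressed in past the latch point (below -0.03 rad) (value of joint cover below -0.03 rad).
2. the cover has sprung fully open (above 1.5 rad) and the hand is off it (value of joint cover above 1.5 rad and contact force between each of the arm, the fingers and cover below 0.2 N), for 0.2 s.
3. the green rocker is pressed on (above 0.2 rad) with the cover open (value of joint green_switch above 0.2 rad and value of joint cover above 1 rad), for 0.1 s.
4. the cover is pressed home again (below -0.03 rad) (value of joint cover below -0.03 rad).
At the end, for the whole second after the job is handed in: The cover is latched shut by itself, flush within 0.02 rad and at rest; the green rocker is on (above 0.2 of 0.28 rad), the red one off (below 0.06 rad); every loose thing lies within 15 mm of where it stood (value of joint cover between -0.02 and 0.02 rad and velocity of joint cover below 0.05 rad/s and value of joint green_switch above 0.2 rad and value of joint red_switch below 0.06 rad and distance of each of wax_red, wax_mint, cast, waxknife, liquid, dappen from where it was at the start of the episode below 0.015 m); the robot touches nothing.
It fails at once if a loose thing on the bench is moved by more than 15 mm or lifted (distance of any of wax_red, wax_mint, cast, waxknife, liquid, dappen from where it was at the start of the episode above 0.015 m).
It fails at once if the red rocker is switched (above 0.15 rad) (value of joint red_switch above 0.15 rad).
It fails at once if the cover is forced (more than 60 N from the hand) (contact force between the fingers and cover above 60 N).
It also fails if it takes over 54 s, if anything falls off the work surface, if the arm or the gripper's body presses on something with over 40 N, if the wrist force passes 120 N, or if a joint passes its speed limit or range.

## Working session

There is one attempt and no reset: what is moved stays moved. The work goes in short steps, Python scripts to look and compute and a tool call to move; the robot and the scene stay as the last step left them, time stands still between calls to the robot, and variables do not carry over. Pictures are saved under pics/ and viewed, and the job is handed in when it is done.

Besides the shell and the picture viewer there is one more tool, called after "Emit:" by a JSON object that holds its "name" and its "arguments". play_rows: Moves the arm, as the interface text tells. Its arguments: {"type":"object","properties":{"series":{"type":"array","items":{"type":"array","items":{"type":"number"}}},"grip_force":{"type":"number"}},"required":["series"]}

```bash
ls; mkdir -p pics; python3 - <<'E'
from rig import robot, eyes, ticket
import cv2
print(robot.get_obs(), robot.nose_length)
for n in ("scene","top"):
    im=eyes.camera(n); cv2.imwrite(f"pics/{n}0.png",im[:,:,::-1])
for n in ("scene","top","wrist"):
    print(n,eyes.camera_params(n))
E
```

```text
pics
{'time': 0.0, 'q': array([ 9.62505883e-01,  5.28465625e-01,  1.43390833e+00, -1.02837184e-05,
        1.18139888e+00, -1.78515662e-01]), 'joint_velocities': array([-0.00214439, -0.00023605,  0.00097833,  0.00129484, -0.00079449,
        0.00073938]), 'joint_torque': array([-1.46809482e-03, -4.40045285e+01, -1.76588988e+01,  6.31916709e-02,
        5.83793269e-02, -1.58177918e-04]), 'position': array([0.26000326, 0.56759834, 0.24657   ]), 'tool_rot': array([ 0.69155672, -0.15107255,  0.1504878 , -0.69013028]), 'ft_force': array([-0.52933117,  0.66326885, -0.42341608]), 'moment': array([ 0.01209346, -0.00435198, -0.01927649]), 'grip_width': 0.08706823656442253} 0.025
scene {'K': array([[416.1166325 ,   0.        , 283.5083538 ],
       [  0.        , 416.1166325 , 207.29468173],
       [  0.        ,   0.        ,   1.        ]]), 'rvec': array([ 2.49922197,  0.77482815, -0.20721758]), 'tvec': array([-0.40704996, -0.21985379,  1.34743871])}
top {'K': array([[488.29602412,   0.        , 276.41893417],
       [  0.        , 488.29602412, 211.06542586],
       [  0.        ,   0.        ,   1.        ]]), 'rvec': array([ 2.19881718, -2.16015528,  0.11639387]), 'tvec': array([-0.00725496,  0.48655971,  1.30112208])}
wrist {'K': array([[336.91320723,   0.        , 278.85259538],
       [  0.        , 336.91320723, 212.02058786],
       [  0.        ,   0.        ,   1.        ]]), 'rvec': array([-2.45028632, -1.5739527 , -0.20397276]), 'tvec': array([-0.62223847, -0.03127526,  0.39050053])}
```

View pics/scene0.png

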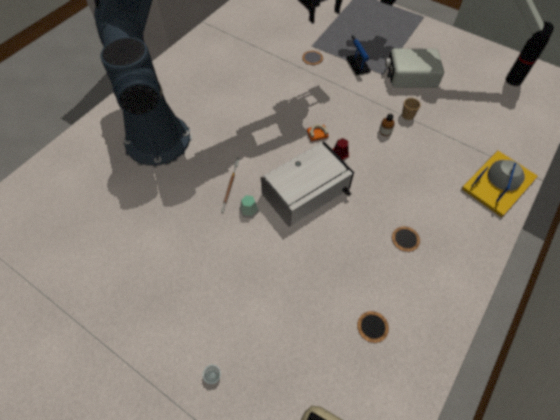

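View pics/top0.png

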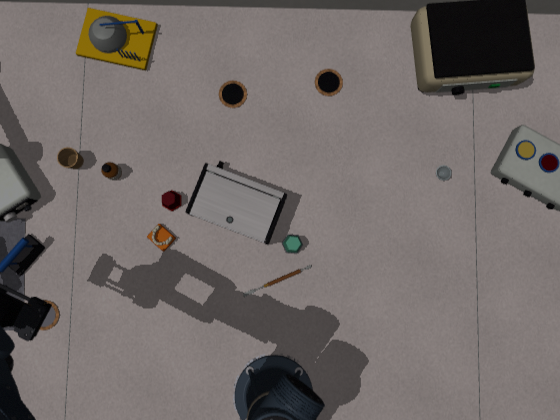

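The top view shows the shut box with its press ring near (229,219), the red wax at (171,200), the mint wax at (292,243), the cast at (161,237) and the knife around (280,278). I'll enlarge both views to get exact pixels.

```bash
cat > h.py <<'E'
import numpy as np, cv2
from scipy.spatial.transform import Rotation as R
from rig import robot, eyes, ticket
def ray(p,u,v):
    Rm=cv2.Rodrigues(p['rvec'])[0]; d=Rm.T@np.linalg.inv(p['K'])@[u,v,1.]; c=-Rm.T@p['tvec']; return c,d
def onz(p,u,v,z):
    c,d=ray(p,u,v); return c+d*(z-c[2])/d[2]
def two(r1,r2):
    (c1,d1),(c2,d2)=r1,r2
    s=np.linalg.lstsq(np.c_[d1,-d2],c2-c1,rcond=None)[0]
    a,b=c1+d1*s[0],c2+d2*s[1]; return (a+b)/2,np.linalg.norm(a-b)
def proj(p,X):
    return cv2.projectPoints(np.atleast_2d(np.array(X,float)),p['rvec'],p['tvec'],p['K'],None)[0][:,0]
E
python3 - <<'E'
import cv2
a=cv2.imread('pics/top0.png')[140:290,140:320]; cv2.imwrite('pics/t0z.png',cv2.resize(a,None,fx=4,fy=4,interpolation=2))
a=cv2.imread('pics/scene0.png')[110:230,210:370]; cv2.imwrite('pics/s0z.png',cv2.resize(a,None,fx=5,fy=5,interpolation=2))
E
```

```text
(no output)
```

View pics/t0z.png

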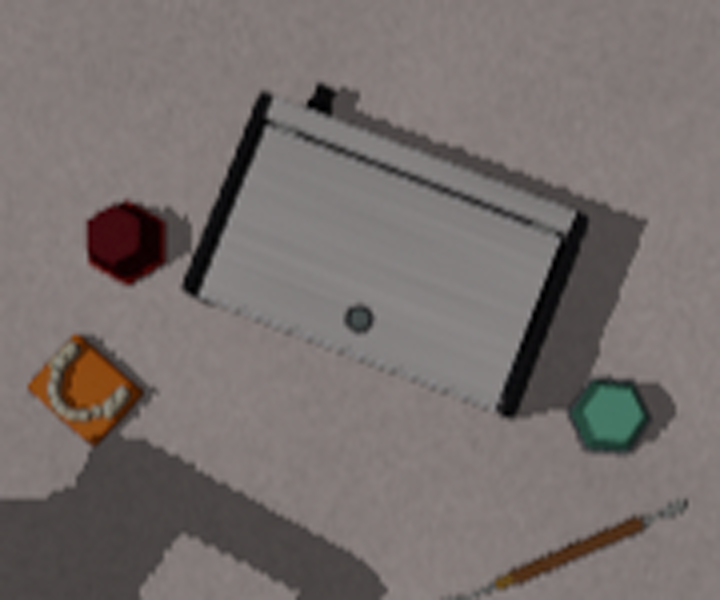

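View pics/s0z.png

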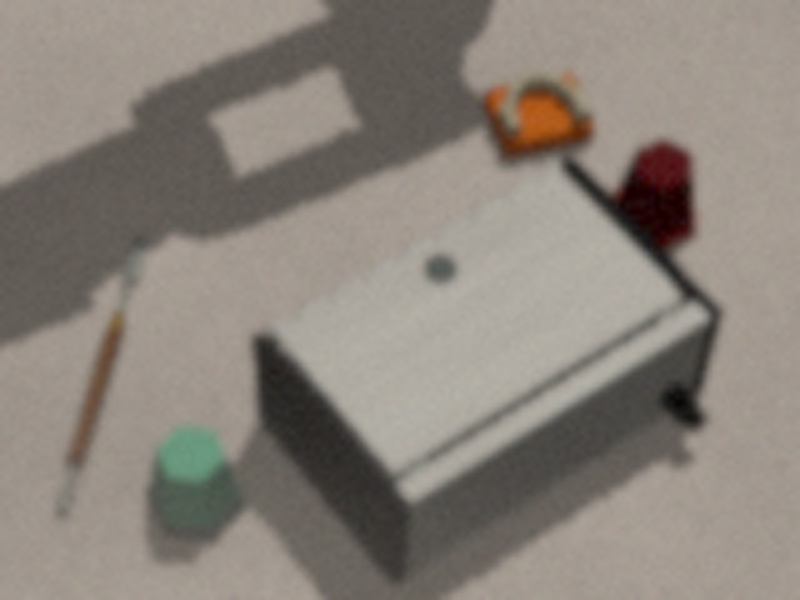

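```bash
python3 - <<'E'
from h import *
t=eyes.camera_params('top'); s=eyes.camera_params('scene')
f=lambda x,y:(140+x/4-.375,140+y/4-.375); g=lambda x,y:(210+x/5-.4,110+y/5-.4)
C={k:onz(t,*f(*v),.085) for k,v in dict(NL=(187,293),NR=(508,415),FL=(264,93),FR=(584,214),ring=(359,319)).items()}
for k,v in C.items(): print(k,v.round(4))
print('ring2',two(ray(t,*f(359,319)),ray(s,*g(440,268))))
D={k:onz(s,*g(*v),.085) for k,v in dict(NR=(256,334),FR=(408,500),FL=(718,313),NL=(566,160),ring=(440,268)).items()}
for k,v in D.items(): print('s',k,v.round(4), (C[k]-v).round(4))
for E in (C,D):
    y=(E['NL']-E['NR']+E['FL']-E['FR'])/2; x=(E['FL']-E['NL']+E['FR']-E['NR'])/2
    print(np.linalg.norm(x),np.linalg.norm(y),'yaw',np.degrees(np.arctan2(-y[0],y[1])),np.degrees(np.arctan2(x[1],x[0])), 'c',(sum(E[k] for k in('NL','NR','FL','FR'))/4).round(4))
# wax etc
for n,p,z in (('wr',(125,241),.052),('wm',(611,414),.052),('cast',(87,390),.02)):
    print(n,onz(t,*f(*p),z).round(4))
w=eyes.camera_params('wrist');o=robot.get_obs()
Rm=cv2.Rodrigues(w['rvec'])[0];T=R.from_quat(o['tool_rot']).as_matrix()
print(T, 'cam in tool',T.T@(-Rm.T@w['tvec']-o['position']),'camaxes in tool\n',T.T@Rm.T)
E
```

```text
NL [0.4718 0.234  0.085 ]
NR [0.397  0.0259 0.085 ]
FL [0.6033 0.1885 0.085 ]
FR [ 0.5279 -0.0209  0.085 ]
ring [0.457  0.1229 0.085 ]
ring2 (array([0.45732033, 0.12322575, 0.08266614]), np.float64(0.000272977250611132))
s NR [0.3985 0.0244 0.085 ] [-0.0015  0.0015  0.    ]
s FR [ 0.5294 -0.0173  0.085 ] [-0.0015 -0.0036  0.    ]
s FL [0.6056 0.1848 0.085 ] [-0.0023  0.0037  0.    ]
s NL [0.476  0.2311 0.085 ] [-0.0042  0.0029  0.    ]
s ring [0.4583 0.1218 0.085 ] [-0.0013  0.0011  0.    ]
0.1390777031182922 0.22188564275063377 yaw -19.782571985359034 -19.373630608800962 c [0.5    0.1069 0.085 ]
0.13746599532146384 0.21839663251739821 yaw -20.61095135557409 -18.66294253753113 c [0.5024 0.1058 0.085 ]
wr [0.5085 0.2818 0.052 ]
wm [ 0.3998 -0.0418  0.052 ]
cast [0.4107 0.3101 0.02  ]
[[ 9.09062392e-01 -1.12146328e-03  4.16658506e-01]
 [-4.16659869e-01 -1.60970363e-03  9.09061033e-01]
 [-3.48781858e-04 -9.99998076e-01 -1.93058977e-03]] cam in tool [-0.07132413 -0.13669808 -0.00130765] camaxes in tool
 [[-5.41893951e-04  9.65684331e-01  2.59718076e-01]
 [ 1.04307420e-03 -2.59717427e-01  9.65684094e-01]
 [ 9.99999309e-01  7.94203594e-04 -8.66541110e-04]]
```

The two views agree: box centre is about (0.501, 0.1065), yaw about -19.5°, and the ring at (0.457, 0.123) lies where the box model puts it. I'll move above the ring with the fingers shut.

Emit:
{"name": "play_rows", "arguments": {"series": [[0,0,0,0,0,-0.028,0],[0,0.24,0,-0.25,0,0,0],[0,0.24,0,-0.25,0,0,0],[0,0.24,0,-0.25,0,0,0],[0,0.24,0,-0.25,0,0,0],[0,0.24,0,-0.25,0,0,0],[0,0.24,0,-0.25,0,0,0],[0,0.24,0,-0.25,0,0,0],[0,0.24,0,-0.25,0,0,0],[0,0.24,0,-0.25,0,0,0],[0,0.24,0,-0.25,0,0,0],[0,0.24,0,-0.25,0,0,0]], "grip_force": 20}}

```text
time: 1.1
position: [0.417, 0.2189, 0.2474]
tool_rot: [0.697, -0.12, 0.12, -0.697]
ft_force: [0.5, 0.5, -0.0]
grip_width: 0.015
```

```bash
cat > d.py <<'E'
from h import *
import sys
# delta to box-frame target tip x,y,z(mm), yaw deg
C=np.array([.501,.1065]); YAW=np.radians(-19.6)
ex=np.array([np.cos(YAW),np.sin(YAW),0]); ey=np.array([-ex[1],ex[0],0])
def tobox(P): P=np.array(P); d=P-np.r_[C,0]; return np.array([d@ex,d@ey,d[2]])
def frombox(b): b=np.array(b); return np.r_[C,0]+ex*b[0]+ey*b[1]+np.array([0,0,b[2]])
def rep(target=None):
    o=robot.get_obs(); T=R.from_quat(o['tool_rot']).as_matrix(); tip=o['position']+T[:,1]*.025
    print('t',round(o['time'],2),'tip box mm',(tobox(tip)*1e3).round(1),'yaw',np.degrees(np.arctan2(T[1,0],T[0,0])).round(2),'ydir',T[:,1].round(3),'F',o['ft_force'].round(1),'w',round(o['grip_width'],4),'q',o['q'].round(2))
    if target is not None: print('delta tool (units 100mm)',(T.T@(frombox(np.array(target)/1e3)-tip)*10).round(3))
if __name__=='__main__': rep([float(a) for a in sys.argv[1:]] or None)
E
python3 d.py -46 0 130
```

```text
t 1.1 tip box mm [-116.8   77.8  222.4] yaw -19.58 ydir [-0.001 -0.    -1.   ] F [ 0.5  0.5 -0. ] w 0.015 q [ 0.25  0.32  1.81  0.    1.01 -0.98]
delta tool (units 100mm) [ 0.708  0.923 -0.778]
```

Emit:
{"name": "play_rows", "arguments": {"series": [[0,0.2,0,-0.26,0,0,0],[0,0.25,0,-0.26,0,0,0],[0,0.25,0.1,-0.258,0,0,0],[0,0,0.35,0,0,0,0],[0,0,0.3,0,0,0,0],[0,0,0.17,0,0,0,0],[0,0,0,0,0,0,0],[0,0,0,0,0,0,0]]}}

```text
time: 1.77
position: [0.4562, 0.1237, 0.1549]
tool_rot: [0.697, -0.121, 0.119, -0.697]
ft_force: [0.4, -0.4, 0.9]
grip_width: 0.0005
```

```bash
python3 d.py -46 0 88; python3 - <<'E'
from h import *
cv2.imwrite('pics/w1.png',eyes.camera('wrist')[:,:,::-1])
E
```

```text
t 1.77 tip box mm [-48.    1.1 129.9] yaw -19.6 ydir [-0.003 -0.    -1.   ] F [ 0.4 -0.4  0.9] w 0.0005 q [ 0.03  0.48  1.9   0.    0.77 -1.2 ]
delta tool (units 100mm) [ 0.022  0.418 -0.011]
```

View pics/w1.png

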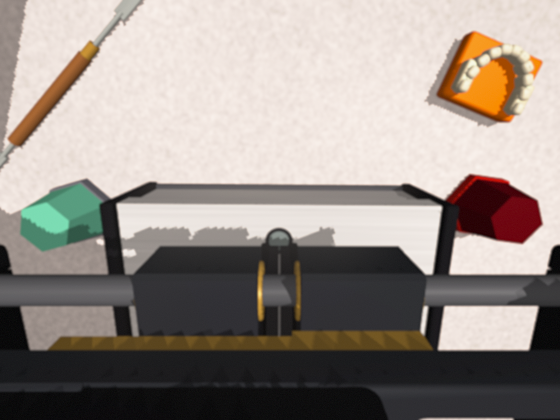

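The fingertips are lined up with the ring at (279,238), so I'll go down to just above the cover and press.

Emit:
{"name": "play_rows", "arguments": {"series": [[0,0.02,0.2,-0.01,0,0,0],[0,0,0.15,0,0,0,0],[0,0,0.05,0,0,0,0],[0,0,0.03,0,0,0,0],[0,0,0.02,0,0,0,0],[0,0,0,0,0,0,0]]}}

```text
time: 2.32
position: [0.4589, 0.1224, 0.1113]
tool_rot: [-0.697, 0.12, -0.121, 0.697]
ft_force: [-0.4, 0.3, -0.4]
grip_width: 0.0005
```

```bash
python3 d.py -46 0 80
```

```text
t 2.32 tip box mm [-45.    0.9  86.3] yaw -19.56 ydir [ 0.002  0.    -1.   ] F [-0.4  0.3 -0.4] w 0.0005 q [ 0.02  0.56  1.92 -0.    0.65 -1.2 ]
delta tool (units 100mm) [-0.011  0.062 -0.009]
```

Emit:
{"name": "play_rows", "arguments": {"series": [[0,0,0.02,0,0,0,0],[0,0,0.02,0,0,0,0],[0,0,0.015,0,0,0,0],[0,0,0.01,0,0,0,0],[0,0,0,0,0,0,0]]}}

```text
time: 2.73
position: [0.4592, 0.1223, 0.1046]
tool_rot: [-0.697, 0.12, -0.121, 0.697]
ft_force: [-0.4, 0.7, 5.7]
grip_width: 0.0007
```

```bash
python3 d.py -46 0 80
```

```text
t 2.73 tip box mm [-44.7   0.9  79.6] yaw -19.59 ydir [ 0.002  0.    -1.   ] F [-0.4  0.7  5.7] w 0.0007 q [ 0.02  0.57  1.93  0.    0.64 -1.2 ]
delta tool (units 100mm) [-0.013 -0.004 -0.009]
```

Emit:
{"name": "play_rows", "arguments": {"series": [[0,0,0.007,0,0,0,0],[0,0,0,0,0,0,0],[0,0,-0.3,0,0,0,0],[0,0,-0.4,0,0,0,0],[0,0,-0.4,0,0,0,0],[0,0,-0.4,0,0,0,0],[0,0,-0.4,0,0,0,0],[0,-0.2,-0.2,0,0,0,0],[0,-0.3,0,0,0,0,0],[0,-0.2,0,0,0,0,0]]}}

```text
time: 3.57
position: [0.391, 0.146, 0.3146]
tool_rot: [-0.697, 0.12, -0.121, 0.697]
ft_force: [-0.3, 0.3, -1.3]
grip_width: 0.0006
```

Emit:
{"name": "play_rows", "arguments": {"series": [[0,0,0,0,0,0,0],[0,0,0,0,0,0,0],[0,0,0,0,0,0,0],[0,0,0,0,0,0,0],[0,0,0,0,0,0,0],[0,0,0,0,0,0,0],[0,0,0,0,0,0,0],[0,0,0,0,0,0,0],[0,0,0,0,0,0,0],[0,0,0,0,0,0,0],[0,0,0,0,0,0,0],[0,0,0,0,0,0,0]]}}

```text
time: 4.57
position: [0.3924, 0.1457, 0.3134]
tool_rot: [0.697, -0.12, 0.12, -0.697]
ft_force: [-0.8, 0.8, -0.4]
grip_width: 0.0005
```

Emit:
{"name": "play_rows", "arguments": {"series": [[0,0,0,0,0,0,0],[0,0,0,0,0,0,0],[0,0,0,0,0,0,0],[0,0,0,0,0,0,0],[0,0,0,0,0,0,0],[0,0,0,0,0,0,0],[0,0,0,0,0,0,0],[0,0,0,0,0,0,0],[0,0,0,0,0,0,0],[0,0,0,0,0,0,0],[0,0,0,0,0,0,0],[0,0,0,0,0,0,0]]}}

```text
time: 5.57
position: [0.3924, 0.1457, 0.3134]
tool_rot: [-0.697, 0.12, -0.12, 0.697]
ft_force: [-0.6, -0.1, 0.4]
grip_width: 0.0008
```

```bash
python3 d.py -46 0 80; python3 - <<'E'
from h import *
for n in('wrist','top','scene'):cv2.imwrite(f'pics/{n}2.png',eyes.camera(n)[:,:,::-1])
a=cv2.imread('pics/top2.png')[140:290,140:320]; a=cv2.resize(a,None,fx=3,fy=3,interpolation=2)
b=cv2.imread('pics/scene2.png')[90:230,210:370]; b=cv2.resize(b,None,fx=3,fy=3,interpolation=2)
cv2.imwrite('pics/t2z.png',a);cv2.imwrite('pics/s2z.png',b)
E
```

```text
t 5.57 tip box mm [-115.4    0.5  288.4] yaw -19.59 ydir [ 0.  0. -1.] F [-0.6 -0.1  0.4] w 0.0008 q [ 0.09  0.15  1.83  0.    1.16 -1.14]
delta tool (units 100mm) [ 0.694  2.084 -0.005]
```

View pics/wrist2.png

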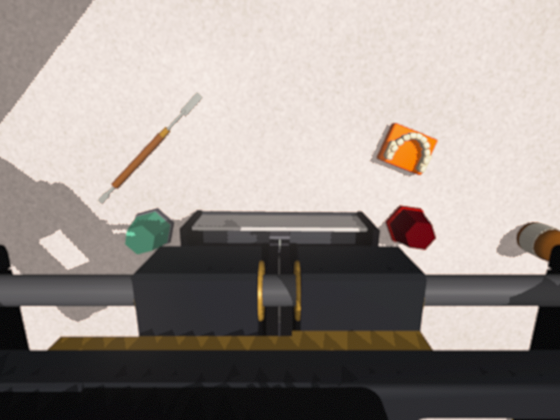

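View pics/t2z.png

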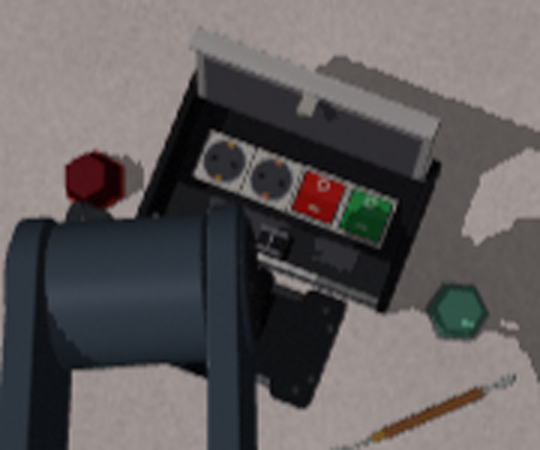

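View pics/s2z.png

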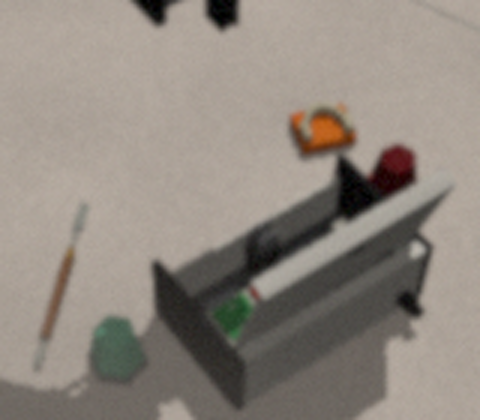

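The cover is open. In the top view the row runs socket, socket, red, green, with green at about (263,212), the rightmost module. Now I'll measure it.

```bash
python3 - <<'E'
from d import *
t=eyes.camera_params('top')
im=cv2.imread('pics/top2.png').astype(int); b,g,r=im[...,0],im[...,1],im[...,2]
for n,m in (('green',(g>r+25)&(g>b+15)),('red',(r>g+50)&(r>b+50))):
    m=m.astype(np.uint8); m[:195]=0; m[225:]=0; m[:,:235]=0; m[:,280:]=0
    k,l,st,c=cv2.connectedComponentsWithStats(m); i=1+np.argmax(st[1:,4])
    cnt=cv2.findContours((l==i).astype(np.uint8),0,2)[0][0]; rc=cv2.minAreaRect(cnt)
    print(n,st[i],c[i],rc)
    for u in (c[i],rc[0]): print((tobox(onz(t,*u,.0455))*1e3).round(1))
    for p in cv2.boxPoints(rc): print('  ',(tobox(onz(t,*p,.0455))*1e3).round(1))
a=cv2.imread('pics/top2.png')[190:230,230:285]; cv2.imwrite('pics/t2zz.png',cv2.resize(a,None,fx=12,fy=12,interpolation=0))
E
```

```text
green [253 203  18  17 185] [261.36216216 211.12432432] ((261.3103332519531, 211.22413635253906), (13.741456031799316, 13.55575942993164), 21.801406860351562)
[  5.3 -66.8  45.5]
[  5.  -66.8  45.5]
   [-12.7 -48.2  45.5]
   [ 23.5 -48.8  45.5]
   [ 22.7 -85.4  45.5]
   [-13.5 -84.8  45.5]
red [237 197  18  17 178] [245.55617978 205.37640449] ((245.63699340820312, 205.30137634277344), (13.576773643493652, 13.693815231323242), 20.556045532226562)
[  4.8 -22.   45.5]
[  5.1 -22.1  45.5]
   [-13.2  -4.2  45.5]
   [23.4 -3.8 45.5]
   [ 23.4 -40.1  45.5]
   [-13.2 -40.3  45.5]
```

View pics/t2zz.png

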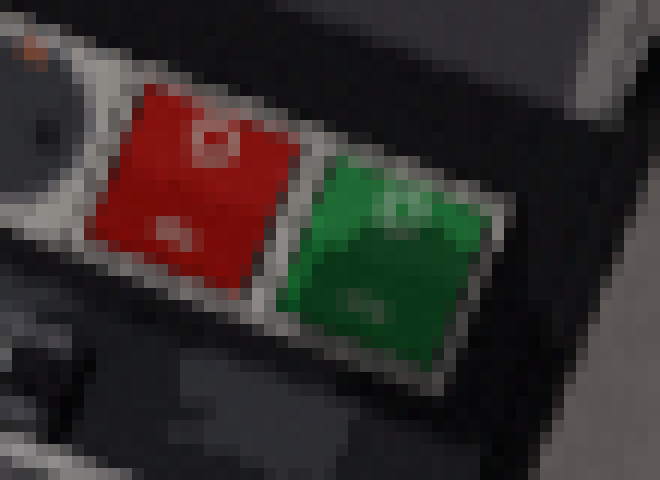

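Green centre measures (5.3, -66.8) in the box frame against an expected (6, -67.5), and red is at (5, -22). I'll move over green's near half and go down.

Emit:
{"name": "play_rows", "arguments": {"series": [[0,0.2,0,-0.12,0,0,0],[0,0.3,0,-0.19,0,0,0],[0,0.3,0,-0.19,0,0,0],[0,0.3,0,-0.178,0,0,0],[0,0,0.2,0,0,0,0],[0,0,0.35,0,0,0,0],[0,0,0.35,0,0,0,0],[0,0,0.35,0,0,0,0],[0,0,0.35,0,0,0,0],[0,0,0.2,0,0,0,0],[0,0,0,0,0,0,0]]}}

```text
time: 6.63
position: [0.4706, 0.0451, 0.1296]
tool_rot: [0.697, -0.124, 0.117, -0.697]
ft_force: [0.3, 0.2, -0.1]
grip_width: 0.0007
```

```bash
python3 d.py -5 -67.2 75; python3 - <<'E'
from h import *
cv2.imwrite('pics/w3.png',eyes.camera('wrist')[:,:,::-1])
E
```

```text
t 6.63 tip box mm [ -8.3 -68.1 104.6] yaw -19.6 ydir [-0.009  0.001 -1.   ] F [ 0.3  0.2 -0.1] w 0.0007 q [-0.14  0.53  1.91 -0.    0.71 -1.37]
delta tool (units 100mm) [0.036 0.296 0.009]
```

View pics/w3.png

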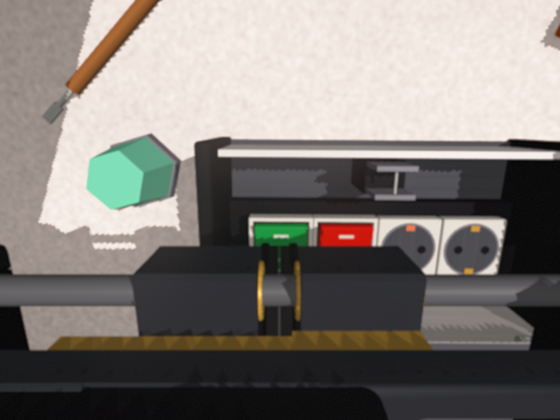

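The fingers (column 279) are centred on green (column 281). I'll go on down.

Emit:
{"name": "play_rows", "arguments": {"series": [[0,0.02,0.2,0,0,0,0],[0,0,0.15,0,0,0,0],[0,0,0.1,0,0,0,0],[0,0,0,0,0,0,0],[0,0,0,0,0,0,0]]}}

```text
time: 7.1
position: [0.4762, 0.0441, 0.0895]
tool_rot: [-0.697, 0.119, -0.121, 0.697]
ft_force: [0.4, 0.6, 0.3]
grip_width: 0.0003
```

```bash
python3 d.py -5 -67.2 43.5
```

```text
t 7.1 tip box mm [ -2.4 -67.   64.5] yaw -19.58 ydir [ 0.002 -0.    -1.   ] F [0.4 0.6 0.3] w 0.0003 q [-0.14  0.61  1.93 -0.    0.6  -1.37]
delta tool (units 100mm) [-0.027  0.21  -0.002]
```

Emit:
{"name": "play_rows", "arguments": {"series": [[0,-0.03,0.08,0,0,0,0],[0,0,0.06,0,0,0,0],[0,0,0.03,0,0,0,0],[0,0,0.02,0,0,0,0],[0,0,0.01,0,0,0,0],[0,0,0.01,0,0,0,0],[0,0,0,0,0,0,0],[0,0,0,0,0,0,0]]}}

```text
time: 7.77
position: [0.4718, 0.0456, 0.0687]
tool_rot: [-0.697, 0.12, -0.12, 0.697]
ft_force: [-4.1, 2.2, 14.4]
grip_width: 0.0002
```

```bash
python3 d.py -5 -67.2 43.5
```

```text
t 7.77 tip box mm [ -7.1 -67.2  43.7] yaw -19.58 ydir [-0.  0. -1.] F [-4.1  2.2 14.4] w 0.0002 q [-0.14  0.65  1.95  0.    0.55 -1.37]
delta tool (units 100mm) [ 0.021  0.002 -0.   ]
```

Emit:
{"name": "play_rows", "arguments": {"series": [[0,0,-0.1,0,0,0,0],[0,0,-0.25,0,0,0,0],[0,0,-0.25,0,0,0,0],[0,0,-0.2,0,0,0,0],[0,0,0,0,0,0,0]]}}

```text
time: 8.18
position: [0.4755, 0.0447, 0.1512]
tool_rot: [0.697, -0.117, 0.124, -0.697]
ft_force: [0.3, 0.1, 0.8]
grip_width: 0.0006
```

```bash
python3 d.py; python3 - <<'E'
from h import *
cv2.imwrite('pics/w4.png',cv2.resize(eyes.camera('wrist')[120:270,180:560,::-1],None,fx=2,fy=2))
b=eyes.camera('scene')[90:230,210:370,::-1];cv2.imwrite('pics/s4.png',cv2.resize(b,None,fx=5,fy=5,interpolation=2)[:600])
E
```

```text
t 8.18 tip box mm [ -3.1 -66.7 126.2] yaw -19.56 ydir [ 0.009 -0.002 -1.   ] F [0.3 0.1 0.8] w 0.0006 q [-0.14  0.49  1.9  -0.    0.75 -1.37]
```

View pics/w4.png

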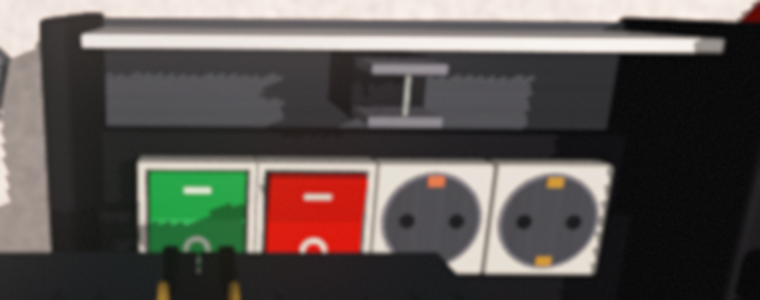

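View pics/s4.png

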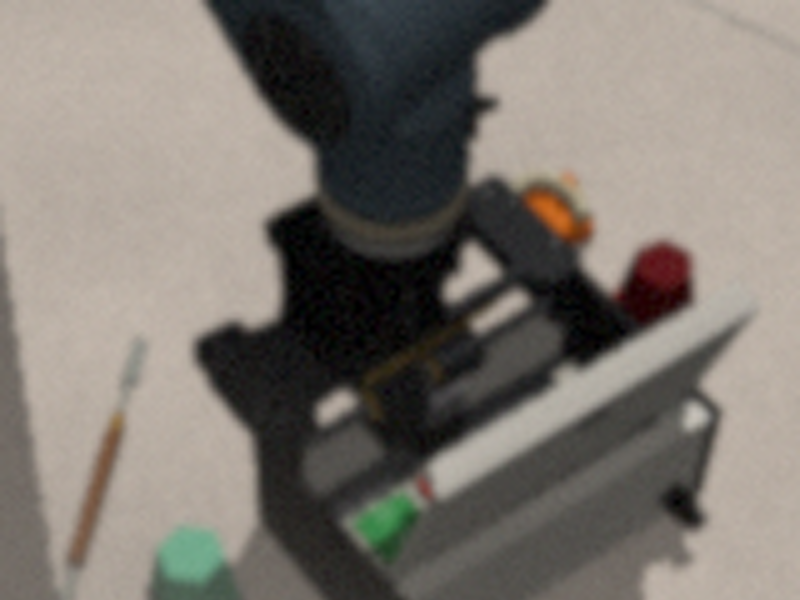

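Green's near edge and bar now sit lower than red's (rows 170/189 against 175/196, equal before), and the tip bottomed at 43.7 mm, so the rocker is fully on. Next I'll go up and over, behind the cover.

Emit:
{"name": "play_rows", "arguments": {"series": [[0,0,-0.3,0,0,0,0],[0,0,-0.4,0,0,0,0],[0,0,-0.4,0,0,0,0],[0,0,-0.4,0,0,0,0],[0,0.2,0,0.12,0,0,0],[0,0.25,0,0.15,0,0,0],[0,0.25,0,0.15,0,0,0],[0,0.25,0,0.15,0,0,0],[0,0.25,0,0.1,0,0,0],[0,0,0,0,0,0,0],[0,0,0,0,0,0,0]]}}

```text
time: 9.2
position: [0.6083, 0.068, 0.2949]
tool_rot: [0.697, -0.121, 0.119, -0.697]
ft_force: [-0.1, 0.1, -0.0]
grip_width: 0.0003
```

```bash
python3 d.py 118 0 178
```

```text
t 9.2 tip box mm [113.9  -0.3 269.9] yaw -19.58 ydir [-0.003  0.    -1.   ] F [-0.1  0.1 -0. ] w 0.0003 q [-0.07  0.46  1.41 -0.    1.27 -1.3 ]
delta tool (units 100mm) [0.044 0.919 0.004]
```

Emit:
{"name": "play_rows", "arguments": {"series": [[0,0.04,0.2,0,0,0,0],[0,0,0.3,0,0,0,0],[0,0,0.3,0,0,0,0],[0,0,0.12,0,0,0,0],[0,0,0,0,0,0,0],[0,0,0,0,0,0,0]]}}

```text
time: 9.7
position: [0.6101, 0.0667, 0.2042]
tool_rot: [0.697, -0.122, 0.119, -0.697]
ft_force: [-0.6, 0.6, -0.3]
grip_width: 0.0001
```

```bash
python3 d.py 61.5 0 188; python3 - <<'E'
from h import *
b=eyes.camera('scene')[90:230,210:370,::-1];cv2.imwrite('pics/s5.png',cv2.resize(b,None,fx=4,fy=4,interpolation=2)[:600])
E
```

```text
t 9.7 tip box mm [116.   -0.9 179.2] yaw -19.6 ydir [-0.004  0.    -1.   ] F [-0.6  0.6 -0.3] w 0.0001 q [-0.07  0.56  1.5  -0.    1.08 -1.3 ]
delta tool (units 100mm) [-0.545 -0.086  0.009]
```

View pics/s5.png

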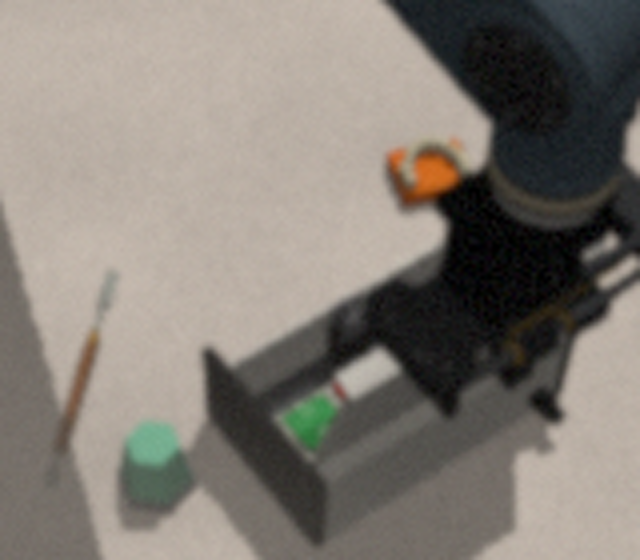

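The fingers are behind the cover, so I'll push it up to vertical.

Emit:
{"name": "play_rows", "arguments": {"series": [[0,-0.1,-0.01,0,0,0,0],[0,-0.1,-0.02,0,0,0,0],[0,-0.08,-0.02,0,0,0,0],[0,-0.07,-0.02,0,0,0,0],[0,-0.07,-0.02,0,0,0,0],[0,-0.07,0,0,0,0,0],[0,-0.06,0,0,0,0,0],[0,0,0,0,0,0,0]]}}

```text
time: 10.42
position: [0.5585, 0.0859, 0.2147]
tool_rot: [-0.697, 0.12, -0.12, 0.697]
ft_force: [0.5, 0.3, 0.7]
grip_width: 0.0002
```

```bash
python3 d.py 43.3 0 188.4; python3 - <<'E'
from h import *
b=eyes.camera('scene')[90:230,210:370,::-1];cv2.imwrite('pics/s6.png',cv2.resize(b,None,fx=4,fy=4,interpolation=2)[:600])
E
```

```text
t 10.42 tip box mm [ 61.   -0.2 189.7] yaw -19.56 ydir [-0.001  0.    -1.   ] F [0.5 0.3 0.7] w 0.0002 q [-0.05  0.49  1.62  0.    1.04 -1.28]
delta tool (units 100mm) [-0.177  0.013  0.002]
```

View pics/s6.png

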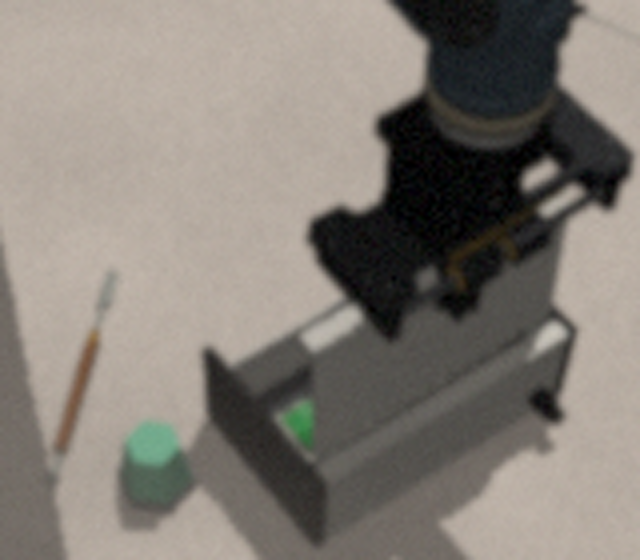

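The cover is about upright and following. Now the arc.

Emit:
{"name": "play_rows", "arguments": {"series": [[0,-0.09,0.005,0,0,0,0],[0,-0.09,0.01,0,0,0,0],[0,-0.09,0.02,0,0,0,0],[0,-0.09,0.027,0,0,0,0],[0,-0.085,0.035,0,0,0,0],[0,-0.08,0.043,0,0,0,0],[0,-0.075,0.05,0,0,0,0],[0,-0.075,0.055,0,0,0,0],[0,-0.067,0.06,0,0,0,0],[0,-0.062,0.068,0,0,0,0],[0,0,0,0,0,0,0]]}}

```text
time: 11.38
position: [0.4811, 0.1127, 0.1755]
tool_rot: [0.697, -0.122, 0.118, -0.697]
ft_force: [1.0, 0.3, -0.1]
grip_width: 0.0005
```

```bash
python3 d.py -18.9 0 152.5; python3 - <<'E'
from h import *
b=eyes.camera('scene')[90:230,210:370,::-1];cv2.imwrite('pics/s7.png',cv2.resize(b,None,fx=4,fy=4,interpolation=2)[:600])
E
```

```text
t 11.38 tip box mm [-20.9  -0.9 150.5] yaw -19.56 ydir [-0.006  0.    -1.   ] F [ 1.   0.3 -0.1] w 0.0005 q [ 0.    0.46  1.83  0.    0.86 -1.23]
delta tool (units 100mm) [ 0.02  -0.02   0.009]
```

View pics/s7.png

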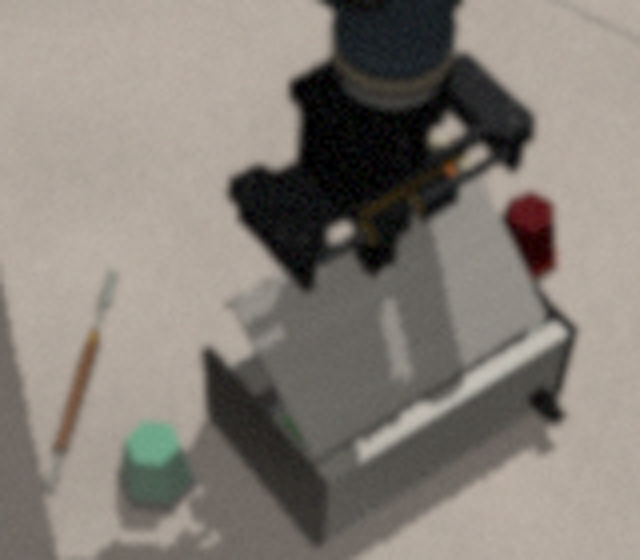

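The cover is now at about 40° and the finger is still on its outer face.

Emit:
{"name": "play_rows", "arguments": {"series": [[0,-0.05,0.065,0,0,0,0],[0,-0.045,0.075,0,0,0,0],[0,-0.04,0.08,0,0,0,0],[0,-0.035,0.08,0,0,0,0],[0,-0.025,0.09,0,0,0,0],[0,-0.02,0.09,0,0,0,0],[0,-0.01,0.07,0,0,0,0],[0,-0.01,0.05,0,0,0,0],[0,0,0,0,0,0,0]]}}

```text
time: 12.18
position: [0.4614, 0.1201, 0.116]
tool_rot: [0.697, -0.121, 0.12, -0.697]
ft_force: [0.4, 0.8, 2.2]
grip_width: 0.0006
```

```bash
python3 d.py -45 0 79.2
```

```text
t 12.18 tip box mm [-41.9  -0.5  91. ] yaw -19.59 ydir [-0.002  0.    -1.   ] F [0.4 0.8 2.2] w 0.0006 q [ 0.02  0.55  1.92  0.    0.67 -1.21]
delta tool (units 100mm) [-0.031  0.118  0.005]
```

Emit:
{"name": "play_rows", "arguments": {"series": [[0,-0.01,0.03,0,0,0,0],[0,-0.01,0.03,0,0,0,0],[0,-0.01,0.02,0,0,0,0],[0,0,0.015,0,0,0,0],[0,0,0.015,0,0,0,0],[0,0,0.01,0,0,0,0],[0,0,0,0,0,0,0]]}}

```text
time: 12.77
position: [0.4595, 0.121, 0.1051]
tool_rot: [-0.697, 0.12, -0.121, 0.697]
ft_force: [2.6, -0.7, 2.8]
grip_width: 0.0002
```

```bash
python3 d.py -45 0 79
```

```text
t 12.77 tip box mm [-43.9  -0.2  80.1] yaw -19.59 ydir [ 0.001  0.    -1.   ] F [ 2.6 -0.7  2.8] w 0.0002 q [ 0.02  0.57  1.93 -0.    0.64 -1.21]
delta tool (units 100mm) [-0.011  0.011  0.002]
```

Emit:
{"name": "play_rows", "arguments": {"series": [[0,0,0.007,0,0,0,0],[0,0,0.007,0,0,0,0],[0,0,0,0,0,0,0]]}}

```text
time: 13.02
position: [0.4596, 0.121, 0.1046]
tool_rot: [-0.697, 0.12, -0.121, 0.697]
ft_force: [0.4, -0.9, 10.5]
grip_width: 0.0007
```

```bash
python3 d.py -45 0 79
```

```text
t 13.02 tip box mm [-43.9  -0.2  79.6] yaw -19.58 ydir [ 0.001 -0.    -1.   ] F [ 0.4 -0.9 10.5] w 0.0007 q [ 0.02  0.58  1.93 -0.    0.64 -1.21]
delta tool (units 100mm) [-0.011  0.006  0.002]
```

That is a firm 10.5 N press on the stop. I'll lift off.

Emit:
{"name": "play_rows", "arguments": {"series": [[0,0,-0.06,0,0,0,0],[0,0,-0.15,0,0,0,0],[0,0,-0.35,0,0,0,0],[0,0,-0.4,0,0,0,0],[0,0,-0.4,0,0,0,0],[0,0,-0.4,0,0,0,0],[0,-0.2,-0.2,0,0,0,0],[0,-0.3,0,0,0,0,0],[0,0,0,0,0,0,0],[0,0,0,0,0,0,0],[0,0,0,0,0,0,0],[0,0,0,0,0,0,0]]}}

```text
time: 14.02
position: [0.4119, 0.1377, 0.299]
tool_rot: [0.697, -0.121, 0.12, -0.697]
ft_force: [-0.5, 0.1, -0.5]
grip_width: 0.0003
```

Emit:
{"name": "play_rows", "arguments": {"series": [[0,0,0,0,0,0,0],[0,0,0,0,0,0,0],[0,0,0,0,0,0,0],[0,0,0,0,0,0,0],[0,0,0,0,0,0,0],[0,0,0,0,0,0,0],[0,0,0,0,0,0,0],[0,0,0,0,0,0,0]]}}

```text
time: 14.68
position: [0.412, 0.1378, 0.2997]
tool_rot: [0.697, -0.12, 0.12, -0.697]
ft_force: [0.6, -0.3, -0.6]
grip_width: 0.0005
```

```bash
python3 d.py; python3 - <<'E'
from h import *
b=eyes.camera('scene')[90:230,210:370,::-1];cv2.imwrite('pics/s8.png',cv2.resize(b,None,fx=5,fy=5,interpolation=2)[:600])
cv2.imwrite('pics/t8.png',eyes.camera('top')[:,:,::-1])
a=cv2.imread('pics/t8.png')[140:290,140:320]; cv2.imwrite('pics/t8z.png',cv2.resize(a,None,fx=4,fy=4,interpolation=2))
E
```

```text
t 14.68 tip box mm [-94.3  -0.4 274.7] yaw -19.59 ydir [-0.  0. -1.] F [ 0.6 -0.3 -0.6] w 0.0005 q [ 0.06  0.2   1.82  0.    1.13 -1.16]
```

View pics/s8.png

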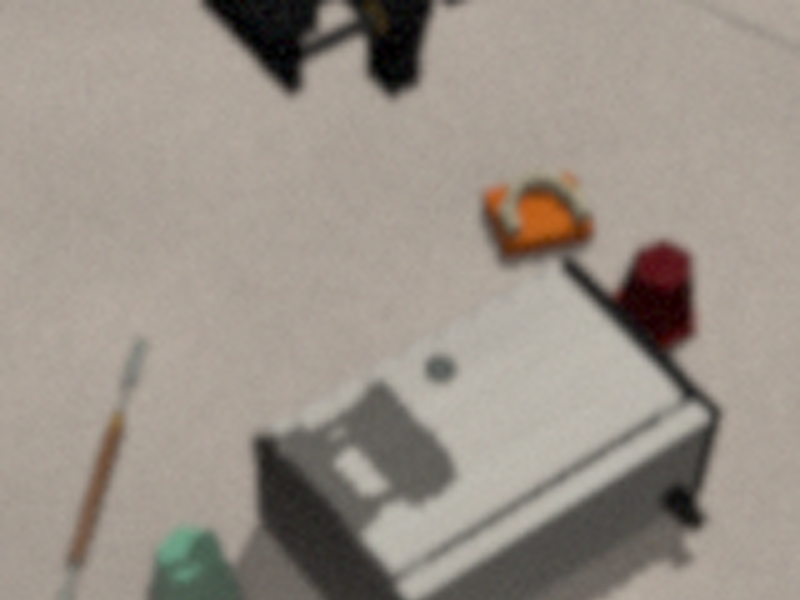

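View pics/t8z.png

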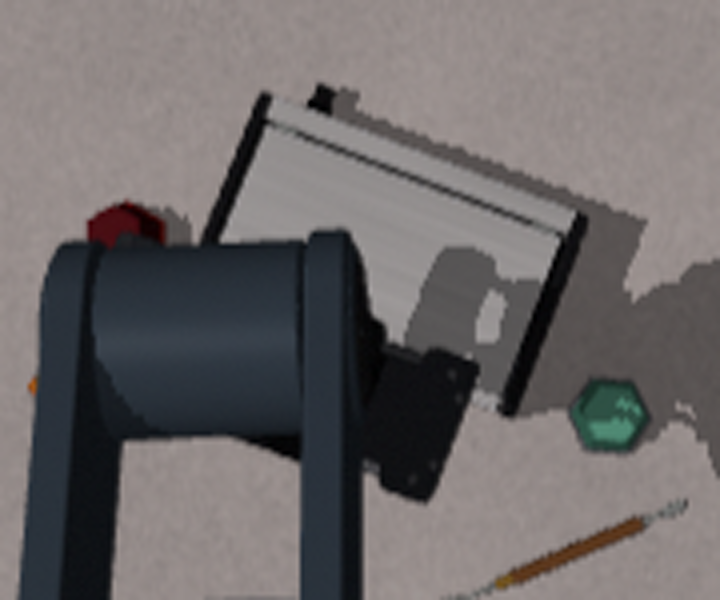

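The scene view puts the ring at the same pixel as at the start, so the cover is flush, and the loose things are where they were. I'll hand in.

```bash
python3 -c "
from rig import ticket
print(ticket.hand_in())"
```

```text
the job is handed in; nothing more can be done
None
```

I switched the dust extraction on, shut the cover again and handed the job in at about 14.8 s of the 54 s allowed. No verdict was reported.

- **Opening:** I pressed the mark to about 5.5 mm below flush, reading 5.7 N just before the last 0.7 mm. The cover sprang fully open once I lifted off.
- **Green rocker:** I pressed the near half down until the tip bottomed at 43.7 mm (43.5 mm expected) with 14 N. The picture afterwards showed its near edge lower than red's, where the two had been level before.
- **Closing:** I pushed the cover over from behind along its arc and pressed it home with 10.5 N.

**Last checks:**
- **Cover:** it stayed shut for more than a second with the hand off it, and the press mark lies at the same scene-camera pixel as before opening.
- **Loose things:** the red and mint wax, the cast and the knife looked unmoved. I did not check the bottle and the bowl at the end, but the hand only passed well above that side of the bench.
- **Rockers:** the cover hides both now. When last seen, just after the press, green was on and red was still off.
- **Hand:** it is clear of everything, with under 1 N on the wrist.

No check failed. In the corner measurements the box came out about 10 mm short along its length (220 mm instead of 230 mm). I used only the centre and yaw from those corners, and both fitted the ring and the modules to within about 1 mm.

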